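# Clamp a jar in a three-jaw jar holder and bolt the collar

## Task

The mustard jar stands loosely between the three open jaws of the jar clamp, so that its lid can be opened with one hand. Turn the clamp's collar clockwise (seen from above) by its upright lever handle until all three jaws grip the jar firmly, and only then slide the lock bolt fully home through its keeper to the collar's rim. Leave the jar standing upright in the clamp and do not disturb the mug, egg box or timer.

Things in the scene. Friction and masses are not known exactly. Their poses are not given: they have to be found in the camera images.
- clamp: Jar clamp fixed to the worktop: round grey base plate, 184 mm across, 14 mm thick, with a 52 mm wide tongue to its +y side ending 195 mm from the centre. Origin: centre of its underside, on the collar's axis; z up, +y out along the tongue. A rubber pad in the middle, top 18 mm up, carries the jar. The aluminium collar on the plate is 157 mm across its toothed rim, top 34 mm up.
- collar (a joint): Turn of the collar in rad, 0 = jaws fully open, growing clockwise seen from above, stop at 1.4. Each rad moves all three jaws 14.5 mm inward; they meet the jar at about 1.0 rad. It takes about 3 N at the handle to turn and stays where it is left; pushing the handle with 10 to 15 N against the closed jaws makes a firm grip.
- collar_handle (a point): Middle of the collar's handle: black upright post, 18 mm thick from 31 to 83 mm above the worktop, 23 mm head to 100 mm; this point 75 mm up, 112 mm from the collar's axis. The flat lever under it is 24 mm wide, top 34 mm up. At joint 0 the lever points 100 degrees clockwise from the clamp's +x (nearly its -y); it turns with the collar towards the clamp's -x.
- jaw_a: Steel jaw 22 mm wide with a smooth black rounded pad, one of three alike, 120 degrees apart, standing on the collar from 36 to 82 mm above the worktop. Origin: foot of the pad's gripping face, 46 mm from the axis when open; its x points away from the axis.
- jaw_b: Second jaw, like jaw_a.
- jaw_c: Third jaw, like jaw_a.
- bolt (a joint): Travel of the lock bolt in m: 0 = fully drawn out, 0.032 = fully home (nose through the keeper, at the collar's rim). It slides towards the centre (the clamp's -y) with about 2 N and stays where it is left.
- bolt_knob (a point): Middle of the bolt's knob: black upright post, 16 mm thick from 42 to 75 mm above the worktop, 21 mm head to 87 mm; this point 61 mm up, 148 mm from the clamp's centre along its +y when drawn, 116 mm when home. The steel track beside it is 38 mm high, 36 mm wide; the keeper, a steel bridge 46 mm high and 37 mm wide, stands 96 mm from the clamp's centre.
- mustard_jar: Glass mustard jar, 64 mm across, 109 mm high, 0.2 to 0.4 kg, standing on the clamp's pad between the jaws. Origin: centre of its underside, z up.
- mug: Bystander: mug, 80x120x101 mm, origin at the centre of its underside.
- egg_box: Bystander: egg box, 106x156x72 mm, origin at the centre of its underside.
- kitchen_timer: Bystander: round kitchen timer, 66 mm across, 57 mm high, origin at the centre of its underside.
Not all that is in view belongs to the job. What is shaped like the mustard_jar but purple or yellow is not meant.

How it is judged:
By the outcome, as a careful person would: the job done as asked, in the order asked, and still so for the second after the job is handed in, with the robot touching nothing.
It also fails if it takes over 56 s, if anything falls off the work surface, if the arm or the gripper's body presses on something with over 40 N, if the wrist force passes 120 N, or if a joint passes its speed limit or range.

## Robot

A 6-joint arm with a two-finger parallel gripper is mounted at the origin on a cart in front of the work surface, level with it; the furniture and walls round the work are solid. World frame = base frame: x ahead of the robot, y to its left, z up, the work surface at z = 0. Lengths are in mm, angles in degrees, forces in N, time in s.
With the tool pointing down it reaches from about 225 to 725 mm from the base axis. Payload 3.1 kg.
Tool frame: the origin (TCP) lies midway between the tips of the shut fingers; the grasp point (between the pads) lies 19 mm behind it; z points along the fingers, y is the direction in which the jaws open and shut (so a half turn about z gives the same grasp; the last joint's range is limited). The gripper opens to 85 mm and grips with 20 to 120 N. Pads are 22 mm wide; open, the fingers measure 114 mm over their backs; the gripper's body (76 mm by 85 mm) begins 54 mm behind the grasp point. The pads swing forward as they close: fully open they stand 13 mm farther back than shut.
Start: joints at [67.162, 2.75, 5.684, 92.934, 0, 82.678], TCP at [140.446, 505.858, 199.812] pointing down, gripper open.
Joint ranges: [-166.93, 166.93], [-56.73, 111.36], [-69.38, 81.34], [-121.58, 131.49], [-85.45, 84.26], [-180, 180]. Speed limits (degrees/s): [159.86, 159.86, 180, 180, 180, 180].

## Interface

Orientations are given as a 3x3 rotation matrix whose columns are the frame's x, y, z axes.
In Python, from bench import env gives the robot as it stands.
- The arm moves only by the tool drive_tool, never from a script. Its argument "plan" is a list of rows, each a list of 2 entries, a list of its own where there are three numbers: the shift along the tool's x, y, z scaled (see below), then the turn, a rotation vector about the tool's x, y, z scaled (see below). A call has 1 to 10 rows; each row is the pose to reach, as a shift and turn from the pose commanded when the call began, along the tool's axes at that moment, turning the shorter way round; what a row does not reach only later rows make up. The controller multiplies each number of a shift by 0.1 m and each number of a turn by 180 degrees. A row lasts 1/10 s, in which the tool goes at most 50 mm and 8.59 degrees, less where a joint would pass 70% of its speed; a pose out of reach is approached as far as the arm can. A call with a number of a shift or a turn outside -1 to 1 is refused whole. A call with a gripper value outside its range is refused whole. "grip" is the finger opening in mm, from 0 to 85.4, set as the call begins (left out, the last holds). The fingers move at their own pace and stop on an object; the grip force is fixed at half the most. Time passes only in rows, so rows that repeat a pose let the fingers close. It gives the time, the measured TCP pose, the force and the opening at its end, in the units of the state.
- env.sense(): the state, without advancing time (a new reading comes with each control period).
- env.snapshot(name): name is "scene" or "top"; returns the picture (384x512x3 uint8, red, green, blue); there is no depth.
- env.get_calibration(name): a dict with "fx", "fy", "cx", "cy" (pixels), "rvec" (rotation vector, rad) and "tvec" (3), from world to camera coordinates, as OpenCV has them. Camera axes: x right, y down, z forward; pixel columns grow to the right and rows downward; lengths in mm; the calibration is good to about 2 mm. A picture is of the moment at which its call begins. get_calibration takes no time and is no camera call.
- env.close_job(): hands the job in, once; it reports no verdict.
The state is a dict: "time": time; "joints": joint angles; "qvel": joint speeds; "effort": joint torques, N m; "eef_pos": TCP position; "tcp_rot": TCP orientation; "contact_force": force on the tool from outside, world axes, zero at the start; "ft_torque": the same for the moment, N m; "opening": opening from 0.0 (shut) to 1.0 (fully open).
Only numpy, scipy, OpenCV 4.12 (cv2) and the standard library are available. Lean on these libraries where they do the work, as an engineer would, in place of code of your own. Each camera call takes 0.05 s, during which the arm holds its last target. There are 200 camera calls.

## Working session

There is one attempt and no reset: what is moved stays moved. The work goes in short steps, Python scripts to look and compute and a tool call to move; the robot and the scene stay as the last step left them, time stands still between calls to the robot, and variables do not carry over. Pictures are saved under pics/ and viewed, about 8 in all and at most 12, crops included, and the job is handed in when it is done.

Besides the shell and the picture viewer there is one more tool, called as name(argument=value, ...), one argument or row to a line, values as JSON. drive_tool: Moves the arm, as the interface text tells. Shifts and turns lie within -1 to 1; 1 stands for 0.1 m of shift or 180 degrees of turn. Its arguments: {"type":"object","properties":{"plan":{"type":"array"},"grip":{"type":"number"}},"required":["plan"]}

```bash
mkdir -p pics
python3 - <<'E'
from bench import env
import cv2
s=env.sense();print(s)
for n in("scene","top"):
    im=env.snapshot(n);cv2.imwrite(f"pics/{n}0.png",im[:,:,::-1]);print(env.get_calibration(n))
a=cv2.imread("pics/scene0.png");b=cv2.imread("pics/top0.png")
cv2.imwrite("pics/s0b.png",cv2.resize(a,(800,600)));cv2.imwrite("pics/t0b.png",cv2.resize(b,(800,600)))
E
```

```text
{'time': 0.0, 'joints': array([ 6.71639836e+01,  2.79277918e+00,  5.58891625e+00,  9.29343645e+01,
       -2.45514992e-03,  8.26787027e+01]), 'qvel': array([ 0.05339681, -0.00477513,  0.02206489, -0.07131793, -0.04854485,
        0.13972093]), 'effort': array([-1.51055401e-04, -3.38785529e+01,  3.20013535e+01,  2.05651566e-02,
       -1.89079460e-04,  1.71659476e-06]), 'eef_pos': array([140.16856739, 505.20416029, 198.59471196]), 'tcp_rot': array([[-9.63561664e-01,  2.67484795e-01, -8.96795382e-04],
       [ 2.67486167e-01,  9.63559097e-01, -2.24005580e-03],
       [ 2.64934481e-04, -2.39831226e-03, -9.99997089e-01]]), 'contact_force': array([ 0.05138535, -1.01676101,  0.41604507]), 'ft_torque': array([-0.01019838, -0.0600881 ,  0.03127865]), 'opening': 0.9971896660808173}
{'fx': 367.354373699838, 'fy': 367.354373699838, 'cx': 254.8137706709809, 'cy': 194.82942602931502, 'rvec': array([ 2.02410328, -1.54580547,  0.54856137]), 'tvec': array([-165.59143801,  462.19739727,  841.89887531])}
{'fx': 413.93339806071947, 'fy': 413.93339806071947, 'cx': 264.96244486539683, 'cy': 196.9903309071295, 'rvec': array([ 2.15072632, -2.13120507,  0.16973777]), 'tvec': array([ -17.88297529,  580.34711329, 1522.49266   ])}
```

View pics/s0b.png

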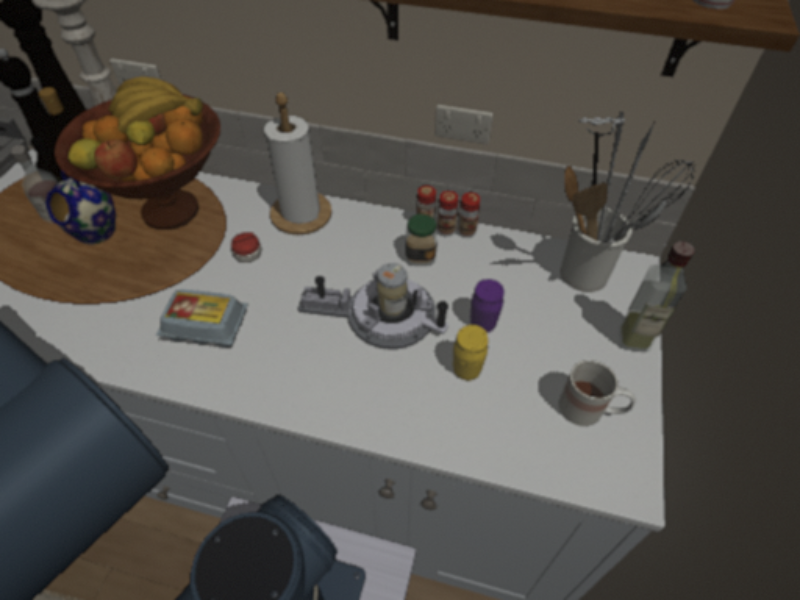

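View pics/t0b.png

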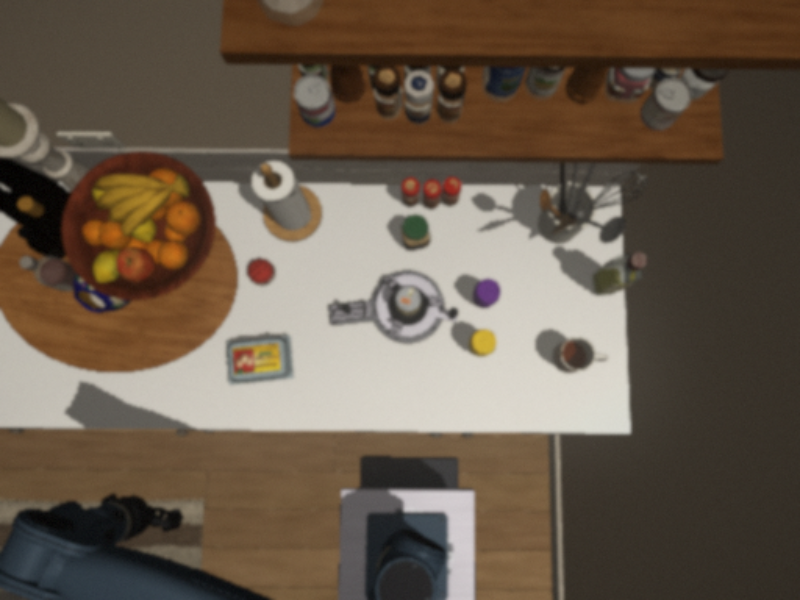

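Both views show the clamp. In the top view (800x600) it is at (407,305), with the tongue and bolt knob on the left near (346,308) and the handle on the right near (452,313). The jar in the clamp has a white and orange lid. Purple (486,292), yellow (483,342) and green-lidded (415,232) jars stand outside it. Next I'll take an enlarged crop.

```bash
cat > h.py <<'E'
import numpy as np,cv2
from bench import env
def cam(n):
    c=env.get_calibration(n);K=np.array([[c['fx'],0,c['cx']],[0,c['fy'],c['cy']],[0,0,1]]);R=cv2.Rodrigues(c['rvec'])[0]
    return K,R,np.ravel(c['tvec'])
def ray(n,u,v,z):
    K,R,t=cam(n);o=-R.T@t;d=R.T@np.linalg.inv(K)@[u,v,1];return (o+d*(z-o[2])/d[2]).round(1)
def tri(a,b):
    P=[np.c_[K@R,K@t] for K,R,t in map(cam,("scene","top"))]
    X=cv2.triangulatePoints(P[0],P[1],np.float64(a),np.float64(b));return (X[:3]/X[3]).ravel().round(1)
def proj(n,p):
    K,R,t=cam(n);q=K@(R@np.array(p)+t);return (q[:2]/q[2]).round(1)
E
python3 - <<'E'
import cv2,numpy as np
b=cv2.imread("pics/top0.png")[160:240,195:325]; a=cv2.imread("pics/scene0.png")[150:250,180:330]
b=cv2.resize(b,None,fx=5,fy=5,interpolation=2);a=cv2.resize(a,None,fx=5,fy=5,interpolation=2)
cv2.imwrite("pics/tc.png",cv2.convertScaleAbs(b,alpha=1.3));cv2.imwrite("pics/sc.png",cv2.convertScaleAbs(a,alpha=1.4))
from h import *
for n,u,v,z in[("clampplate",407,305,34),("knob",346,308,87),("handle",452,313,100),("yellow",483,342,100),("purple",486,292,100)]:
    print(n,ray("top",u*.64,v*.64,z))
E
```

```text
clampplate [589.1   4.6  34. ]
knob [572.  147.8  87. ]
handle [ 560.4 -101.4  100. ]
yellow [ 493.1 -173.3  100. ]
purple [ 611.  -181.3  100. ]
```

View pics/tc.png

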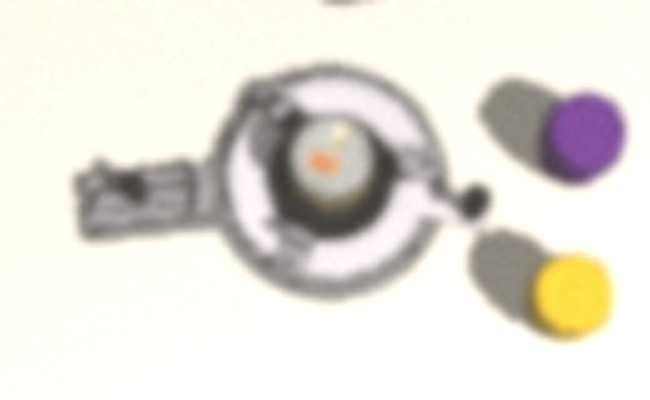

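View pics/sc.png

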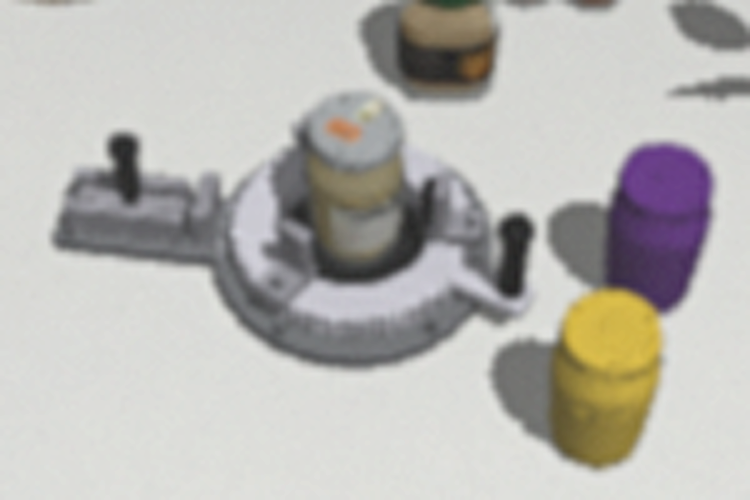

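The top crop shows the plate circle centred at (330,180), the handle head at (478,199), and the knob dark near (130,185). The scene crop shows the handle head at (517,228), the knob head at (123,147) and the jar lid at (354,130). Our jar is the white-lidded one between the jaws. The yellow and purple ones are the excluded lookalikes, and the green-lidded one stands outside the clamp.

Run:
```python
from h import *
T=lambda u,v:((u+.5)/5-.5+195,(v+.5)/5-.5+160); S=lambda u,v:((u+.5)/5-.5+180,(v+.5)/5-.5+150)
for n,s,t,z in[("handle head",(517,228),(478,199),92),("knob head",(123,147),(130,185),81),("lid",(354,130),(331,158),127),("yellow",(613,330),(573,293),100),("purple",(665,182),(586,135),100)]:
    print(n,tri(S(*s),T(*t)),ray("top",*T(*t),z),ray("scene",*S(*s),z))
print("plate",ray("top",*T(330,180),20))
for u in (213,447):print(ray("top",*T(u,180),18))
for v in (62,298):print(ray("top",*T(330,v),18))
print("tongue end",ray("top",*T(76,174),14),ray("top",*T(84,238),14))
K,R,t=cam("top");print(-R.T@t)
```

```text
handle head [ 564.7 -104.9   94.2] [ 565.1 -105.3   92. ] [ 566.4 -104.5   92. ]
knob head [575.5 151.2  78.6] [574.8 151.6  81. ] [574.  149.4  81. ]
lid [589.2   2.7 123.6] [588.6   2.7 127. ] [586.2   1.9 127. ]
yellow [ 494.7 -173.4  109. ] [ 495.5 -173.6  100. ] [ 501.7 -173.9  100. ]
purple [ 610.6 -183.5  108.8] [ 612.1 -184.1  100. ] [ 618.5 -183.9  100. ]
plate [589.8   4.2  20. ]
[589.2  94.5  18. ]
[590.9 -86.   18. ]
[683.1   5.2  18. ]
[498.7   3.3  18. ]
tongue end [593.6 200.8  14. ] [543.7 193.1  14. ]
[ 336.47718571  -10.60110608 1594.29520244]
```

drive_tool(
  plan=[
    [[-0.955,-0.79,0],[0,0,0]],
    [[-0.955,-0.79,0],[0,0,0]],
    [[-0.955,-0.79,0],[0,0,0]],
    [[-0.955,-0.79,0],[0,0,0]],
  ],
  grip=45,
)

```text
time: 0.5
eef_pos: [212.6, 401.9, 199.5]
tcp_rot: [[-0.962, 0.271, 0.0], [0.271, 0.962, -0.001], [-0.0, -0.001, -1.0]]
contact_force: [-1.0, 0.3, -0.4]
opening: 0.527
```

drive_tool(
  plan=[
    [[-0.955,-0.79,0],[0,0,0]],
    [[-0.955,-0.79,0],[0,0,0]],
    [[-0.955,-0.79,0],[0,0,0]],
    [[-0.955,-0.79,0],[0,0,0]],
  ],
)

```text
time: 0.9
eef_pos: [283.3, 301.2, 199.5]
tcp_rot: [[-0.962, 0.271, 0.0], [0.271, 0.962, -0.001], [-0.0, -0.0, -1.0]]
contact_force: [-0.6, 0.3, -0.1]
opening: 0.527
```

drive_tool(
  plan=[
    [[-0.955,-0.79,0],[0,0,0]],
    [[-0.955,-0.79,0],[0,0,0]],
    [[-0.955,-0.79,0],[0,0,0]],
    [[-0.955,-0.79,0],[0,0,0]],
  ],
)

```text
time: 1.3
eef_pos: [354.2, 200.1, 199.4]
tcp_rot: [[-0.963, 0.271, -0.0], [0.271, 0.963, -0.0], [0.0, -0.0, -1.0]]
contact_force: [0.2, 0.7, -0.4]
opening: 0.527
```

drive_tool(
  plan=[
    [[-0.955,-0.79,0],[0,0,0]],
    [[-0.955,-0.79,0],[0,0,0]],
    [[-0.955,-0.79,0],[0,0,0]],
    [[-0.955,-0.79,0],[0,0,0]],
  ],
)

```text
time: 1.7
eef_pos: [425.1, 98.9, 199.1]
tcp_rot: [[-0.963, 0.27, -0.001], [0.27, 0.963, 0.0], [0.001, 0.0, -1.0]]
contact_force: [-0.8, 0.8, 0.9]
opening: 0.528
```

drive_tool(
  plan=[
    [[-0.955,-0.79,0],[0,0,0]],
    [[-0.955,-0.79,0],[0,0,0]],
    [[-0.955,-0.79,0],[0,0,0]],
    [[-0.955,-0.79,0],[0,0,0]],
  ],
)

```text
time: 2.1
eef_pos: [496.0, -2.3, 198.9]
tcp_rot: [[-0.963, 0.269, -0.001], [0.269, 0.963, 0.001], [0.001, 0.001, -1.0]]
contact_force: [-0.2, -0.1, 0.3]
opening: 0.527
```

drive_tool(
  plan=[
    [[-0.955,-0.79,0],[0,0,0.486]],
    [[-0.955,-0.79,0],[0,0,0.486]],
    [[-0.955,-0.79,0],[0,0,0.486]],
    [[-0.955,-0.79,0],[0,0,0.486]],
    [[-0.955,-0.79,0],[0,0,0.486]],
    [[-0.955,-0.79,0],[0,0,0.486]],
    [[-0.955,-0.79,0],[0,0,0.486]],
    [[-0.955,-0.79,0],[0,0,0.486]],
    [[-0.955,-0.79,0],[0,0,0.486]],
    [[-0.955,-0.79,0],[0,0,0.486]],
  ],
)

```text
time: 3.1
eef_pos: [565.6, -100.4, 199.9]
tcp_rot: [[0.202, 0.979, -0.001], [0.979, -0.202, 0.002], [0.002, -0.001, -1.0]]
contact_force: [0.5, -0.5, 0.4]
opening: 0.523
```

drive_tool(
  plan=[
    [[0,0,0.4],[0,0,0]],
    [[0,0,0.8],[0,0,0]],
    [[0,0,0.8],[0,0,0]],
    [[0,0,0.8],[0,0,0]],
  ],
)

```text
time: 3.5
eef_pos: [564.6, -101.5, 119.2]
tcp_rot: [[0.196, 0.981, -0.003], [0.981, -0.196, 0.002], [0.001, -0.003, -1.0]]
contact_force: [-0.3, -0.1, 1.2]
opening: 0.526
```

Run:
```python
from h import *
s=env.sense();print(s['eef_pos'],s['joints'],s['time'])
a=env.snapshot("scene")[:,:,::-1];b=env.snapshot("top")[:,:,::-1]
a=cv2.resize(a[140:260,200:330],None,fx=4,fy=4,interpolation=2);b=cv2.resize(b[140:260,230:325],None,fx=4,fy=4,interpolation=2)
cv2.imwrite("pics/c1.png",cv2.convertScaleAbs(np.hstack([a[:,:400],b]),alpha=1.6))
```

```text
[ 564.6404313  -101.45779861  119.17073469] [-1.69121830e+01  1.00358504e+01  4.42322943e+00  8.45894307e+01
  4.74422510e-02  8.44051268e+01] 3.5
```

View pics/c1.png

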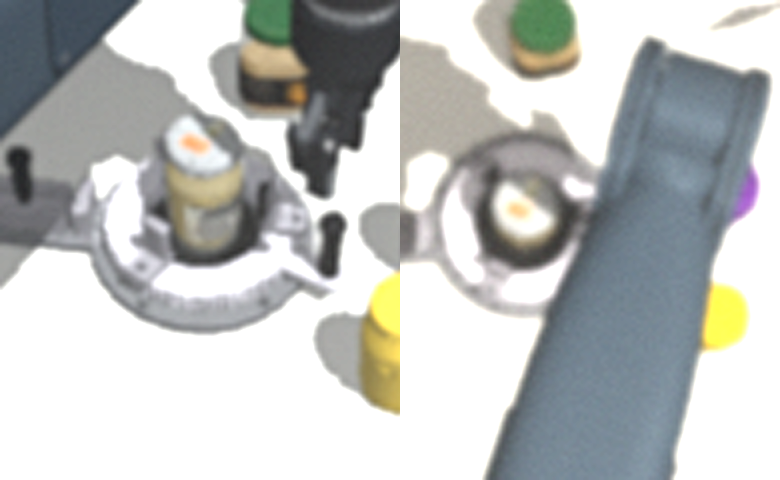

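The scene crop shows the open fingers above and behind the handle head, which is at (333,222). The collar hasn't moved. Now a projection check.

Run:
```python
from h import *
s=env.sense();p=s['eef_pos'];y=s['tcp_rot'][:,1]
f=lambda P:(proj("scene",P)-[200,140])*4+1.5
print("tcp",f(p),"finger+",f(p+y*30+[0,0,8]),"finger-",f(p-y*30+[0,0,8]),"body",f(p+[0,0,73]))
print("handle est",f([565,-105,92]),f([565,-105,31]))
print("cam",-cam("scene")[1].T@cam("scene")[2], p)
```

```text
tcp [335.1 193.5] finger+ [352.3 158.7] finger- [318.7 215.1] body [341.5 125.9]
handle est [333.9 223.9] [329.1 273.1]
cam [-121.34665302 -203.68744779  945.31851142] [ 567.87700383 -103.39331052  123.24932642]
```

Run:
```python
from h import *
for i in range(3):
    s=env.sense();print(s['eef_pos'],s['opening'],s['time'],s['qvel'].round(1))
    a=env.snapshot("scene")[:,:,::-1]
s=env.sense();p=s['eef_pos'];R=s['tcp_rot'];print(p)
c=cv2.resize(a[155:235,235:325],None,fx=7,fy=7,interpolation=2)
c=cv2.convertScaleAbs(c,alpha=2.2,beta=15)
f=lambda P:tuple(int(v) for v in (proj("scene",P)-[235,155])*7+3)
for q,col in(((0,0,0),(0,0,255)),((0,30,-8),(0,255,0)),((0,-30,-8),(255,0,0)),((0,0,-73),(0,255,255))): cv2.circle(c,f(p+R@q),4,col,-1)
cv2.imwrite("pics/c2.png",c)
```

```text
[ 567.87700383 -103.39331052  123.24932642] 0.5281732715885472 3.6 [-0.7 -0.3  1.7 -0.4 -0.2 -0.1]
[ 568.35869191 -103.94583639  123.81841442] 0.5259630200309016 3.65 [-0.7 -0.2  0.5 -0.3 -0.1 -0.2]
[ 568.41863359 -104.30619197  123.85688178] 0.5297632794917316 3.7 [-0.5  0.2 -0.3 -0.2 -0.1 -0.1]
[ 568.19689369 -104.4892774   123.45838783]
```

View pics/c2.png

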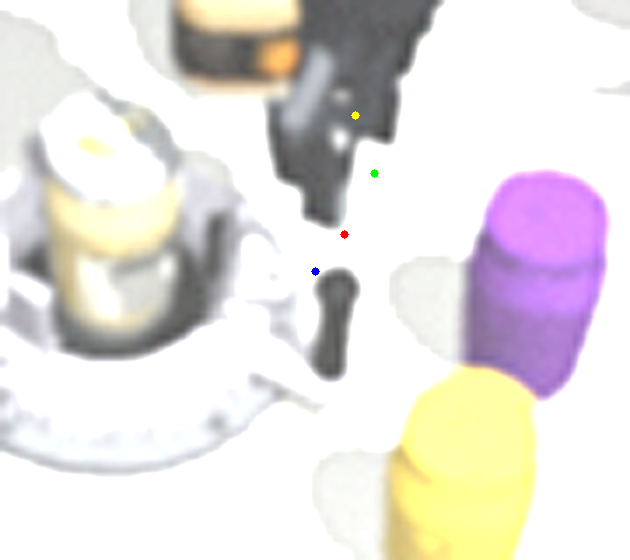

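The fingers look about 6 px higher in the image than projected. I'll close them, so that the tip is the TCP itself, and compare using a dark mask.

drive_tool(
  plan=[
    [[0,0,0],[0,0,0]],
    [[0,0,0],[0,0,0]],
    [[0,0,0],[0,0,0]],
    [[0,0,0],[0,0,0]],
    [[0,0,0],[0,0,0]],
    [[0,0,0],[0,0,0]],
  ],
  grip=0,
)

```text
time: 4.35
eef_pos: [565.7, -104.2, 119.7]
tcp_rot: [[0.199, 0.98, -0.0], [0.98, -0.199, 0.0], [0.0, -0.0, -1.0]]
contact_force: [-0.2, -0.5, -0.4]
opening: -0.004
```

Run:
```python
from h import *
s=env.sense();print(s['eef_pos'],s['opening'],s['time'])
a=env.snapshot("scene")
print("tcp px",proj("scene",s['eef_pos']), "handle", proj("scene",[565,-105,100]))
m=(a.max(2)<60)[150:215,265:300]
for r,row in enumerate(m): 
    if r%1==0: print(150+r,''.join('#' if x else '.' for x in row))
b=cv2.imread("pics/top0.png");print("init tcp top px",proj("top",[140.4,505.9,200]))
m=(b.max(2)<45)[305:345,55:125]
for r,row in enumerate(m): print(305+r,''.join('#' if x else '.' for x in row))
```

```text
[ 565.65464426 -104.16235041  119.65535784] -0.003786920997310887 4.35
tcp px [283.4 189.4] handle [283.2 193.9]
150 ..#.....###########################
151 .........##########################
152 ..........#########################
153 ..........#########################
154 ...........########################
155 ...........#######################.
156 ............#####################..
157 .............##################....
158 .............#################.....
159 ............##################.....
160 ########....#################......
161 #######......################......
162 #######......################......
163 #######......##.############.......
164 #######......##..###########.......
165 ########....##...###########.......
166 .............#...###########.......
167 .................##########........
168 .................#########.........
169 .................########..........
170 .................########..........
171 .................########..........
172 .................########..........
173 ..........#........#####...........
174 .........##........####
[... 3942 characters left out ...]
###############..........
336 ############################################################..........
337 ########################################........############..........
338 #######################################..........#########............
339 ######################################...........#####................
340 #####################################.................................
341 ###################################...................................
342 #################################.....................................
343 ###############################.......................................
344 #############################.........................................
```

Run:
```python
from h import *
a=env.snapshot("scene").astype(int)
for r in range(178,197): print(r,a[r,276:292].max(1))
b=cv2.imread("pics/scene0.png").max(2)
print(b[178:197,284])
c=cv2.resize(env.snapshot("scene")[150:215,255:315,::-1],None,fx=9,fy=9,interpolation=2)
cv2.imwrite("pics/c3.png",c)
```

```text
178 [182 171 165 144  96  51  39  43  42  46  63  74  99 162 194 198]
179 [198 197 199 184 127  61  37  42  42  50  75  87 107 169 196 199]
180 [198 200 201 190 132  63  36  38  41  50  76  88 112 172 198 199]
181 [197 198 200 183 126  58  35  38  40  54  76  87 119 174 198 199]
182 [198 196 198 185 132  66  37  36  38  52  75  98 142 184 198 198]
183 [197 198 198 193 160 114  87  73  54  52  82 129 172 194 198 198]
184 [197 198 199 199 187 173 164 145 113  91 113 161 191 198 199 197]
185 [198 198 198 200 198 198 196 188 170 157 164 187 199 199 197 197]
186 [198 199 198 198 198 199 199 200 195 190 193 198 198 198 198 197]
187 [198 199 198 197 198 196 199 199 198 198 199 199 199 197 198 199]
188 [196 198 197 197 198 197 197 199 198 198 199 198 198 198 198 198]
189 [184 197 198 198 198 198 198 199 199 199 199 199 199 198 198 199]
190 [159 189 199 199 200 200 202 201 202 199 200 199 199 200 199 197]
191 [138 175 197 202 201 197 194 194 194 197 200 200 200 200 191 170]
192 [136 158 188 198 191 169 148 143 149 176 197 201 201 192 165 129]
193 [134 146 181 179 149 110  82  73  83 127 175 198 198 168 130 106]
194 [126 135 168 149  96  57  43  42  43  75 138 185 194 153 111 101]
195 [119 122 149 123  67  39  41  43  42  51 106 176 194 153 109 101]
196 [115 115 136 110  60  40  44  47  44  46  97 172 193 151 110 101]
[153 155 153 153 154 154 154 153 153 154 154 155 156 151 115  64  34  34
  35]
```

View pics/c3.png

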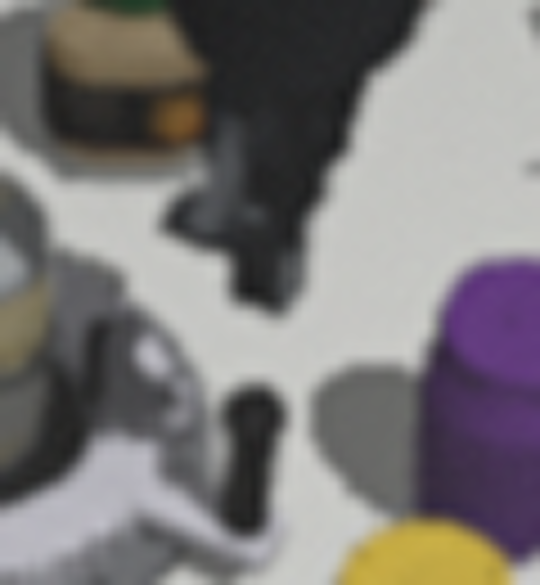

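Run:
```python
from h import *
for z in (119.7,130,145): print(ray("scene",284.4,184.2,z))
print(proj("scene",[565.7,-104.2,145]))
```

```text
[ 586.1 -102.6  119.7]
[ 577.3 -103.9  130. ]
[ 564.4 -105.7  145. ]
[284.  183.8]
```

drive_tool(
  plan=[
    [[0,0,0.05],[0,0,0]],
    [[0,0,0.1],[0,0,0]],
    [[0,0,0.15],[0,0,0]],
    [[0,0,0.15],[0,0,0]],
    [[0,0,0.15],[0,0,0]],
  ],
)

```text
time: 5.0
eef_pos: [565.4, -104.0, 104.3]
tcp_rot: [[0.199, 0.98, -0.001], [0.98, -0.199, 0.0], [0.0, -0.001, -1.0]]
contact_force: [-0.2, -0.0, 0.8]
opening: -0.001
```

Run:
```python
from h import *
s=env.sense();print(s['eef_pos'],s['contact_force'],s['time'],proj("scene",s['eef_pos']))
a=env.snapshot("scene").astype(int)
for r in range(182,200): print(r,a[r,276:292].max(1))
```

```text
[ 565.44415558 -104.02868923  104.31240809] [-0.16391799 -0.01411498  0.826245  ] 5.0 [283.  192.8]
182 [188 176 163 133  83  46  41  41  44  53  72  82 123 176 197 199]
183 [199 200 197 167 106  52  39  42  42  56  77  87 132 182 198 199]
184 [199 202 199 167 105  49  38  43  43  61  77  93 143 186 199 199]
185 [200 200 197 166 104  48  34  38  43  63  79  98 148 187 198 198]
186 [198 199 199 182 133  84  52  38  41  63  88 122 167 192 199 198]
187 [198 199 199 197 177 147 111  83  69  77 114 160 189 199 199 199]
188 [196 199 199 201 197 188 172 153 138 130 151 184 198 201 200 198]
189 [185 197 198 200 200 201 198 193 185 181 185 196 201 200 201 201]
190 [159 188 199 200 200 202 203 202 202 200 199 201 201 200 200 198]
191 [138 176 198 201 202 197 196 196 196 200 201 200 199 200 191 170]
192 [134 159 188 198 191 168 149 141 149 178 197 202 201 193 165 130]
193 [135 148 180 180 149 110  84  74  83 128 176 199 199 170 130 106]
194 [125 137 170 150  96  56  41  40  42  75 138 187 195 154 110 100]
195 [105 121 150 122  66  40  40  44  41  51 106 175 194 151 109 101]
196 [ 92 113 136 111  61  39  43  46  42  45  98 172 193 153 110 101]
197 [ 90 110 136 120  77  44  44  45  42  57 116 178 193 151 108 102]
198 [ 94 114 141 140  97  51  40  41  43  82 153 193 195 157 114 103]
199 [104 116 143 150 106  53  38  38  43  97 170 201 201 179 136 106]
```

drive_tool(
  plan=[
    [[0,0,0.03],[0,0,0]],
    [[0,0,0.04],[0,0,0]],
    [[0,0,0.05],[0,0,0]],
    [[0,0,0.05],[0,0,0]],
  ],
)

```text
time: 5.45
eef_pos: [565.6, -104.1, 99.6]
tcp_rot: [[0.199, 0.98, -0.0], [0.98, -0.199, 0.0], [0.0, -0.0, -1.0]]
contact_force: [0.2, 0.5, 0.3]
opening: 0.004
```

drive_tool(
  plan=[
    [[0,0,0.02],[0,0,0]],
    [[0,0,0.03],[0,0,0]],
    [[0,0,0.03],[0,0,0]],
  ],
)

```text
time: 5.75
eef_pos: [565.6, -104.1, 96.6]
tcp_rot: [[0.199, 0.98, -0.0], [0.98, -0.199, 0.0], [0.0, -0.0, -1.0]]
contact_force: [-0.8, -0.3, 0.7]
opening: 0.0
```

drive_tool(
  plan=[
    [[0,0,0.03],[0,0,0]],
    [[0,0,0.06],[0,0,0]],
    [[0,0,0.09],[0,0,0]],
    [[0,0,0.09],[0,0,0]],
  ],
)

```text
time: 6.15
eef_pos: [565.2, -104.0, 86.9]
tcp_rot: [[0.199, 0.98, -0.001], [0.98, -0.199, 0.0], [0.0, -0.001, -1.0]]
contact_force: [-0.3, 0.3, 0.3]
opening: 0.002
```

drive_tool(
  plan=[
    [[0,0,0.03],[0,0,0]],
    [[0,0,0.06],[0,0,0]],
    [[0,0,0.06],[0,0,0]],
  ],
)

```text
time: 6.45
eef_pos: [565.3, -104.0, 81.1]
tcp_rot: [[0.199, 0.98, -0.001], [0.98, -0.199, 0.0], [0.0, -0.001, -1.0]]
contact_force: [0.1, -0.7, 0.3]
opening: 0.001
```

Run:
```python
from h import *
s=env.sense();print(s['eef_pos'],s['contact_force'],s['time'],proj("scene",s['eef_pos']))
a=env.snapshot("scene").astype(int)
for r in range(184,210): print(r,a[r,274:294].max(1))
```

```text
[ 565.32989292 -104.01537147   81.13681329] [ 0.14614663 -0.71208204  0.31132007] 6.45 [282.6 197.7]
184 [ 49  69  82  86  75  60  56  62  64  56  45  41  39  79 148 189 201 200
 199 199]
185 [ 74  71  74  73  62  53  50  49  49  45  42  38  42  81 151 191 199 199
 199 199]
186 [122 112  97  83  64  49  43  44  42  43  44  48  54  89 155 192 199 199
 199 200]
187 [136 162 167 149 115  74  48  43  41  43  46  62  72 102 164 196 201 199
 200 200]
188 [123 175 197 192 172 122  65  41  42  41  50  73  84 109 170 199 201 201
 201 201]
189 [108 158 190 202 196 142  75  42  42  41  51  76  89 116 175 200 202 201
 202 197]
190 [101 126 163 194 196 144  73  37  39  41  50  75  92 130 180 200 202 197
 191 170]
191 [ 93 109 139 180 194 156  97  55  40  39  53  79 109 159 194 202 193 170
 150 127]
192 [ 83  93 122 160 188 181 141  86  45  39  53  91 144 185 202 195 165 131
 110 103]
193 [ 70  84 113 147 183 179 134  77  42  39  52  91 159 197 200 172 131 106
 101 103]
194 [ 60  72  96 133 170 151  94  49  36  39  44  72 139 188 197 154 112 100
 102 105]
195 [ 65  72  85 117 150 123  67  37  39  
[... 562 characters left out ...]
103]
202 [ 91  89  93 107 130 121  81  44  37  37  68 138 186 202 202 203 200 180
 144 115]
203 [114 102  95 104 118 102  66  42  41  36  71 143 189 202 202 202 203 200
 180 136]
204 [160 133 108 101 104  83  53  39  39  36  81 159 197 203 203 201 203 203
 195 157]
205 [188 172 137 109  97  73  47  39  40  38  87 167 199 203 202 201 202 203
 200 186]
206 [197 194 174 139 106  70  44  41  40  40  89 165 193 200 201 202 202 202
 202 201]
207 [188 195 193 178 141  87  45  37  37  39  93 165 193 199 202 201 201 204
 202 203]
208 [152 170 186 191 176 131  76  48  40  57 112 169 186 194 201 201 201 202
 202 202]
209 [107 126 148 168 178 166 130 103  95 114 152 174 179 192 200 201 201 201
 202 201]
```

drive_tool(
  plan=[
    [[0,0,0.02],[0,0,0]],
    [[0,0,0.03],[0,0,0]],
    [[0,0,0.03],[0,0,0]],
  ],
)

```text
time: 6.8
eef_pos: [565.7, -104.1, 78.6]
tcp_rot: [[0.199, 0.98, -0.0], [0.98, -0.199, 0.0], [0.0, -0.0, -1.0]]
contact_force: [0.4, -0.4, 0.6]
opening: 0.002
```

drive_tool(
  plan=[
    [[0,0,0.02],[0,0,0]],
    [[0,0,0.03],[0,0,0]],
    [[0,0,0.03],[0,0,0]],
  ],
)

```text
time: 7.1
eef_pos: [565.6, -104.1, 75.5]
tcp_rot: [[0.199, 0.98, -0.0], [0.98, -0.199, 0.0], [0.0, -0.0, -1.0]]
contact_force: [-0.2, -1.0, -0.1]
opening: 0.001
```

drive_tool(
  plan=[
    [[0,0,0.02],[0,0,0]],
    [[0,0,0.03],[0,0,0]],
    [[0,0,0.03],[0,0,0]],
  ],
)

```text
time: 7.4
eef_pos: [565.6, -104.1, 72.5]
tcp_rot: [[0.199, 0.98, -0.0], [0.98, -0.199, 0.0], [0.0, -0.0, -1.0]]
contact_force: [-0.1, -0.0, 0.2]
opening: 0.0
```

drive_tool(
  plan=[
    [[0,0,0.02],[0,0,0]],
    [[0,0,0.02],[0,0,0]],
  ],
)

```text
time: 7.6
eef_pos: [565.6, -104.1, 70.5]
tcp_rot: [[0.199, 0.98, -0.0], [0.98, -0.199, 0.0], [0.0, -0.0, -1.0]]
contact_force: [-0.4, -0.2, -0.3]
opening: 0.0
```

Run:
```python
from h import *
s=env.sense();print(s['eef_pos'],s['contact_force'],s['ft_torque'],s['time'],proj("scene",s['eef_pos']))
c=env.snapshot("scene")[:,:,::-1]
cv2.imwrite("pics/c4.png",cv2.resize(c[150:215,255:315],None,fx=9,fy=9,interpolation=2))
```

```text
[ 565.57063154 -104.10615121   70.49122078] [-0.41752419 -0.20242125 -0.34503119] [-0.02752813 -0.04314099 -0.01072319] 7.6 [282.4 199.8]
```

View pics/c4.png

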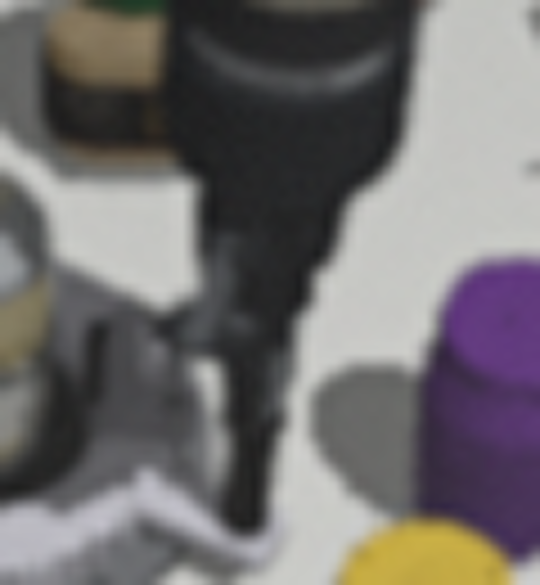

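There was no contact at reading z 70, and the shut fingers pass behind the head in the image. So the real tip lies about 20 mm farther in +x than reported, which is the trailing side of the handle. I'll keep going down while watching the force, then feel towards the handle.

drive_tool(
  plan=[
    [[0,0,0.03],[0,0,0]],
    [[0,0,0.06],[0,0,0]],
    [[0,0,0.06],[0,0,0]],
  ],
)

```text
time: 7.95
eef_pos: [567.8, -104.7, 68.9]
tcp_rot: [[0.199, 0.98, 0.006], [0.98, -0.199, -0.002], [-0.001, 0.006, -1.0]]
contact_force: [-2.4, 0.5, 11.6]
opening: -0.004
```

drive_tool(
  plan=[
    [[0,0,0.03],[0,0,0]],
    [[0,0,0.06],[0,0,0]],
    [[0,0,0.09],[0,0,0]],
    [[0,0,0.09],[0,0,0]],
  ],
)

```text
time: 8.35
eef_pos: [574.1, -106.2, 68.7]
tcp_rot: [[0.198, 0.98, 0.021], [0.98, -0.198, -0.006], [-0.001, 0.022, -1.0]]
contact_force: [-2.4, 1.6, 31.9]
opening: -0.0
```

drive_tool(
  plan=[
    [[0,-0.03,0],[0,0,0]],
    [[0,-0.06,0],[0,0,0]],
    [[0,-0.06,0],[0,0,0]],
  ],
)

```text
time: 8.65
eef_pos: [570.6, -105.5, 68.8]
tcp_rot: [[0.198, 0.98, 0.026], [0.98, -0.198, -0.007], [-0.001, 0.027, -1.0]]
contact_force: [1.8, 1.3, 29.1]
opening: 0.005
```

Run:
```python
from h import *
s=env.sense();print(s['eef_pos'],s['contact_force'],s['ft_torque'],s['time'],proj("scene",s['eef_pos']))
c=env.snapshot("scene")[:,:,::-1]
cv2.imwrite("pics/c5.png",cv2.convertScaleAbs(cv2.resize(c[150:215,255:315],None,fx=9,fy=9,interpolation=2),alpha=1.8))
```

```text
[ 570.58707383 -105.4782729    68.75524058] [ 1.84869379  1.33384848 29.055672  ] [ 0.16474034 -0.54176852  0.01811297] 8.65 [283.2 199. ]
```

View pics/c5.png

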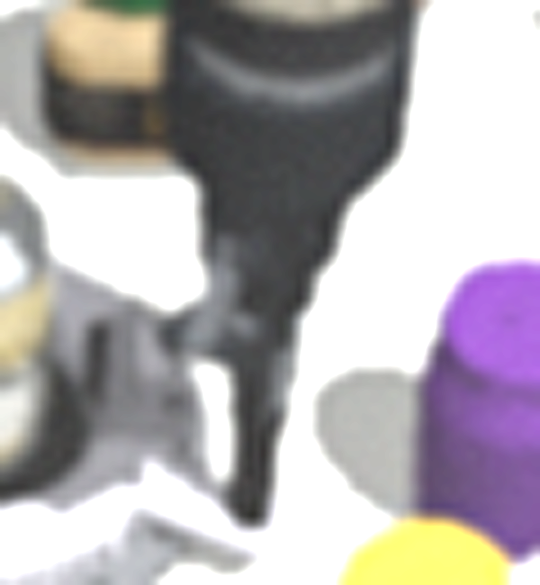

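drive_tool(
  plan=[
    [[0,0,-0.4],[0,0,0]],
    [[0,0,-0.6],[0,0,0]],
    [[0,0,-0.6],[0,0,0]],
    [[0,0.4,-0.6],[0,0,0]],
    [[0,0.48,-0.6],[0,0,0]],
    [[0,0.48,-0.6],[0,0,0]],
    [[0,0.48,-0.6],[0,0,0]],
  ],
)

```text
time: 9.4
eef_pos: [606.0, -112.2, 114.8]
tcp_rot: [[0.199, 0.98, -0.002], [0.98, -0.199, 0.001], [0.0, -0.002, -1.0]]
contact_force: [0.2, -0.8, -0.4]
opening: -0.002
```

drive_tool(
  plan=[
    [[0,0,0.3],[0,0,0]],
    [[0,0,0.3],[0,0,0]],
    [[0,0,0.3],[0,0,0]],
  ],
)

```text
time: 9.7
eef_pos: [605.4, -112.0, 85.4]
tcp_rot: [[0.199, 0.98, -0.002], [0.98, -0.199, 0.001], [0.0, -0.003, -1.0]]
contact_force: [0.6, -0.9, -0.1]
opening: 0.002
```

drive_tool(
  plan=[
    [[0,0,0.12],[0,0,0]],
    [[0,0,0.24],[0,0,0]],
    [[0,0,0.3],[0,0,0]],
    [[0,0,0.3],[0,0,0]],
  ],
)

```text
time: 10.1
eef_pos: [605.6, -112.1, 53.9]
tcp_rot: [[0.199, 0.98, -0.003], [0.98, -0.199, 0.001], [0.0, -0.003, -1.0]]
contact_force: [-0.6, -0.7, 0.2]
opening: -0.001
```

Run:
```python
from h import *
s=env.sense();print(s['eef_pos'],s['contact_force'],s['time'],proj("scene",s['eef_pos']),proj("scene",s['eef_pos']+[0,0,28]))
c=env.snapshot("scene")[:,:,::-1]
cv2.imwrite("pics/c6.png",cv2.convertScaleAbs(cv2.resize(c[150:215,255:315],None,fx=9,fy=9,interpolation=2),alpha=1.8))
```

```text
[ 605.63029974 -112.11496806   53.94815632] [-0.56893947 -0.69826704  0.16506648] 10.1 [287.4 193.9] [288.  188.2]
```

View pics/c6.png

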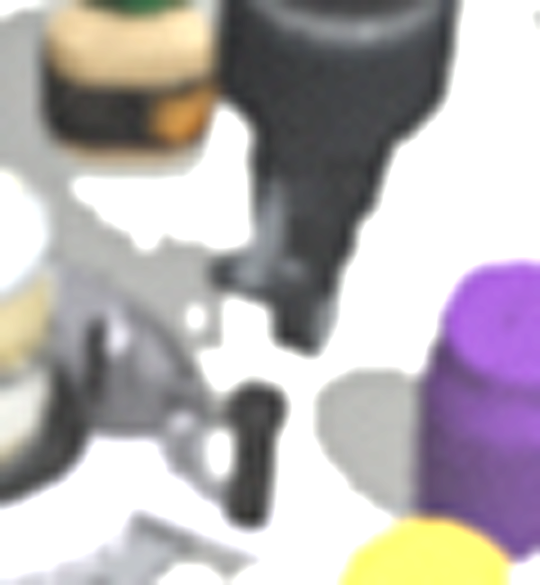

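Two readings agree that the real tip sits about 28 mm higher than the reported TCP: the touch on the 100 mm head came at reading 69, and the tip pixel (289,189) fits TCP + 28 mm. I'll lower to reading 37 (tip about 65) and push towards the handle.

drive_tool(
  plan=[
    [[0,0,0.06],[0,0,0]],
    [[0,0,0.12],[0,0,0]],
    [[0,0,0.17],[0,0,0]],
    [[0,0,0.17],[0,0,0]],
  ],
)

```text
time: 10.55
eef_pos: [606.0, -112.2, 37.5]
tcp_rot: [[0.199, 0.98, -0.002], [0.98, -0.199, 0.001], [0.0, -0.002, -1.0]]
contact_force: [-1.0, -0.9, 0.0]
opening: -0.001
```

drive_tool(
  plan=[
    [[0,-0.05,0],[0,0,0]],
    [[0,-0.1,0],[0,0,0]],
    [[0,-0.1,0],[0,0,0]],
  ],
)

```text
time: 10.85
eef_pos: [596.5, -110.3, 39.1]
tcp_rot: [[0.199, 0.98, -0.0], [0.98, -0.199, 0.0], [-0.0, -0.0, -1.0]]
contact_force: [-0.6, -0.5, -0.5]
opening: 0.001
```

drive_tool(
  plan=[
    [[0,-0.03,0],[0,0,0]],
    [[0,-0.05,0],[0,0,0]],
    [[0,-0.05,0],[0,0,0]],
  ],
)

```text
time: 11.15
eef_pos: [593.0, -109.7, 39.2]
tcp_rot: [[0.199, 0.98, 0.002], [0.98, -0.199, -0.001], [-0.0, 0.002, -1.0]]
contact_force: [2.1, 0.2, 0.0]
opening: 0.001
```

drive_tool(
  plan=[
    [[0,-0.03,0],[0,0,0]],
    [[0,-0.05,0],[0,0,0]],
    [[0,-0.05,0],[0,0,0]],
  ],
)

```text
time: 11.45
eef_pos: [587.5, -109.0, 39.2]
tcp_rot: [[0.199, 0.98, 0.001], [0.98, -0.199, -0.001], [-0.001, 0.001, -1.0]]
contact_force: [1.4, -2.8, 0.3]
opening: -0.001
```

drive_tool(
  plan=[
    [[0,-0.03,0],[0,0,0]],
    [[0,-0.05,0],[0,0,0]],
    [[0,-0.05,0],[0,0,0]],
  ],
)

```text
time: 11.75
eef_pos: [582.2, -107.8, 39.1]
tcp_rot: [[0.199, 0.98, -0.0], [0.98, -0.199, -0.001], [-0.001, 0.0, -1.0]]
contact_force: [2.0, -2.0, 1.8]
opening: 0.001
```

drive_tool(
  plan=[
    [[-0.008,-0.097,0],[0,0,0.0278]],
    [[-0.008,-0.195,0],[0,0,0.0556]],
    [[0,-0.292,0],[0,0,0.0833]],
    [[0.018,-0.388,0],[0,0,0.1111]],
    [[0.043,-0.483,0],[0,0,0.1389]],
    [[0.077,-0.574,0],[0,0,0.1667]],
    [[0.077,-0.574,0],[0,0,0.1667]],
  ],
)

```text
time: 12.45
eef_pos: [526.3, -87.4, 38.7]
tcp_rot: [[0.662, 0.75, -0.002], [0.75, -0.662, 0.002], [0.0, -0.002, -1.0]]
contact_force: [-0.5, 0.8, 0.3]
opening: -0.001
```

Run:
```python
from h import *
s=env.sense();print(s['eef_pos'],s['contact_force'],s['time'])
a=env.snapshot("scene")
for ph in(-135,-140,-145):
    r=np.radians(ph);print(ph,proj("scene",[590+112*np.cos(r),4+112*np.sin(r),92]))
print(proj("scene",s['eef_pos']+[0,0,28]))
m=(a.max(2)<62)[180:235,245:300]
for r,row in enumerate(m): print(180+r,''.join('#' if x else '.' for x in row))
```

```text
[526.30008611 -87.43557     38.74523301] [-0.52856995  0.8181946   0.26653245] 12.45
-135 [269.  207.5]
-140 [266.1 208.7]
-145 [263.  209.7]
[274.  209.4]
180 ...................###########################.........
181 ...................###########################.........
182 ...................#############################.......
183 ...................##############################......
184 ...................##############################......
185 ...................#########################.####......
186 ..................##########################..##.......
187 ................###############################........
188 ................###############################........
189 ................##############################.........
190 ..............#########################...###..........
191 ...............#######################....##...........
192 ...............##..###################....##...........
193 ...................###################...##............
194 ...................####################.##.............
195 ............#......#####################
[... 1655 characters left out ...]
........................................
224 .......................................................
225 .......................................................
226 .......................................................
227 .......................................................
228 .......................................................
229 .......................................................
230 .......................................................
231 .......................................................
232 .......................................................
233 .......................................................
234 .......................................................
```

drive_tool(
  plan=[
    [[-0.006,-0.06,0],[0,0,0.0167]],
    [[-0.008,-0.1,0],[0,0,0.0278]],
    [[-0.009,-0.156,0],[0,0,0.0444]],
    [[-0.009,-0.156,0],[0,0,0.0444]],
  ],
)

```text
time: 12.9
eef_pos: [515.0, -78.7, 38.4]
tcp_rot: [[0.759, 0.651, -0.001], [0.651, -0.759, 0.0], [-0.001, -0.001, -1.0]]
contact_force: [0.7, -1.7, -0.5]
opening: -0.0
```

drive_tool(
  plan=[
    [[-0.006,-0.039,0],[0,0,0.0111]],
    [[-0.006,-0.039,0],[0,0,0.0111]],
    [[-0.006,-0.039,0],[0,0,0.0111]],
  ],
)

```text
time: 13.2
eef_pos: [512.4, -76.3, 38.5]
tcp_rot: [[0.781, 0.625, -0.001], [0.625, -0.781, 0.0], [-0.0, -0.001, -1.0]]
contact_force: [1.8, -0.7, -0.6]
opening: 0.003
```

drive_tool(
  plan=[
    [[-0.006,-0.039,0],[0,0,0.0111]],
    [[-0.006,-0.039,0],[0,0,0.0111]],
    [[-0.006,-0.039,0],[0,0,0.0111]],
  ],
)

```text
time: 13.5
eef_pos: [509.5, -73.6, 38.7]
tcp_rot: [[0.803, 0.597, -0.0], [0.597, -0.803, 0.0], [-0.0, -0.0, -1.0]]
contact_force: [1.0, -0.8, -0.7]
opening: -0.002
```

drive_tool(
  plan=[
    [[-0.006,-0.039,0],[0,0,0.0111]],
    [[-0.006,-0.039,0],[0,0,0.0111]],
    [[-0.006,-0.039,0],[0,0,0.0111]],
  ],
)

```text
time: 13.8
eef_pos: [506.8, -70.9, 38.8]
tcp_rot: [[0.823, 0.568, -0.0], [0.568, -0.823, 0.0], [0.0, -0.0, -1.0]]
contact_force: [2.5, -1.5, -0.7]
opening: -0.002
```

drive_tool(
  plan=[
    [[-0.006,-0.039,0],[0,0,0.0111]],
    [[-0.006,-0.039,0],[0,0,0.0111]],
    [[-0.006,-0.039,0],[0,0,0.0111]],
  ],
)

```text
time: 14.1
eef_pos: [504.1, -68.0, 38.9]
tcp_rot: [[0.842, 0.539, 0.0], [0.539, -0.842, 0.0], [0.0, -0.0, -1.0]]
contact_force: [2.9, -1.4, -1.1]
opening: 0.001
```

drive_tool(
  plan=[
    [[-0.006,-0.039,0],[0,0,0.0111]],
    [[-0.006,-0.039,0],[0,0,0.0111]],
    [[-0.006,-0.039,0],[0,0,0.0111]],
  ],
)

```text
time: 14.4
eef_pos: [501.5, -65.0, 38.9]
tcp_rot: [[0.861, 0.509, 0.0], [0.509, -0.861, 0.0], [0.0, -0.0, -1.0]]
contact_force: [2.0, -0.9, -0.5]
opening: -0.001
```

drive_tool(
  plan=[
    [[-0.006,-0.039,0],[0,0,0.0111]],
    [[-0.006,-0.039,0],[0,0,0.0111]],
    [[-0.006,-0.039,0],[0,0,0.0111]],
  ],
)

```text
time: 14.7
eef_pos: [499.2, -62.0, 39.0]
tcp_rot: [[0.878, 0.479, 0.0], [0.479, -0.878, 0.0], [0.0, 0.0, -1.0]]
contact_force: [3.4, -0.8, 0.0]
opening: 0.0
```

Run:
```python
from h import *
s=env.sense();print(s['eef_pos'],s['contact_force'],s['time'])
c=env.snapshot("scene")[:,:,::-1]
for ph in(-145,-150,-155,-160):
    r=np.radians(ph);print(ph,*[proj("scene",[590+112*np.cos(r),4+112*np.sin(r),z]) for z in (92,35)])
cv2.imwrite("pics/c7.png",cv2.convertScaleAbs(cv2.resize(c[160:235,215:305],None,fx=8,fy=8,interpolation=2),alpha=1.5))
```

```text
[499.15778173 -62.04940682  39.01170791] [ 3.43922746 -0.8430613   0.01213602] 14.7
-145 [263.  209.7] [262.6 221. ]
-150 [259.8 210.5] [259.5 221.8]
-155 [256.5 211.1] [256.4 222.4]
-160 [253.1 211.5] [253.1 222.7]
```

View pics/c7.png

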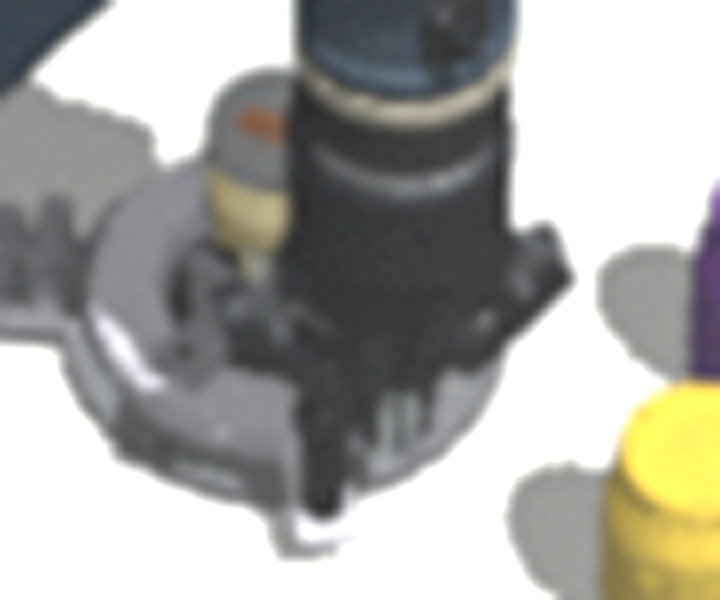

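The picture shows the handle foot at crop (322,505), which gives φ≈-157°. The jar is upright, the lower-left jaw is right at it, and the finger stays behind the post. I'll carry on in small steps until the force rises.

drive_tool(
  plan=[
    [[-0.006,-0.039,0],[0,0,0.0111]],
    [[-0.006,-0.039,0],[0,0,0.0111]],
    [[-0.006,-0.039,0],[0,0,0.0111]],
  ],
)

```text
time: 15.05
eef_pos: [497.2, -59.4, 39.0]
tcp_rot: [[0.894, 0.448, 0.001], [0.448, -0.894, -0.001], [0.001, 0.001, -1.0]]
contact_force: [4.1, -2.8, -1.2]
opening: -0.002
```

drive_tool(
  plan=[
    [[-0.003,-0.02,0],[0,0,0.0056]],
    [[-0.003,-0.02,0],[0,0,0.0056]],
    [[-0.003,-0.02,0],[0,0,0.0056]],
  ],
)

```text
time: 15.35
eef_pos: [496.4, -58.4, 39.1]
tcp_rot: [[0.902, 0.431, 0.002], [0.431, -0.902, -0.002], [0.001, 0.003, -1.0]]
contact_force: [5.4, -4.3, -2.0]
opening: 0.002
```

drive_tool(
  plan=[
    [[0,-0.02,0],[0,0,0]],
    [[0,-0.02,0],[0,0,0]],
    [[0,-0.02,0],[0,0,0]],
  ],
)

```text
time: 15.65
eef_pos: [495.9, -57.3, 39.1]
tcp_rot: [[0.902, 0.431, 0.002], [0.431, -0.902, -0.004], [0.001, 0.004, -1.0]]
contact_force: [4.7, -5.1, -2.1]
opening: 0.005
```

drive_tool(
  plan=[
    [[0,-0.02,0],[0,0,0]],
    [[0,-0.02,0],[0,0,0]],
    [[0,-0.02,0],[0,0,0]],
  ],
)

```text
time: 15.95
eef_pos: [495.3, -56.2, 39.1]
tcp_rot: [[0.902, 0.431, 0.003], [0.431, -0.902, -0.005], [0.001, 0.006, -1.0]]
contact_force: [5.9, -6.7, -3.6]
opening: 0.003
```

drive_tool(
  plan=[
    [[0,-0.02,0],[0,0,0]],
    [[0,-0.02,0],[0,0,0]],
    [[0,-0.02,0],[0,0,0]],
  ],
)

```text
time: 16.25
eef_pos: [494.9, -55.1, 39.2]
tcp_rot: [[0.903, 0.43, 0.004], [0.43, -0.903, -0.007], [0.001, 0.007, -1.0]]
contact_force: [6.3, -8.8, -4.5]
opening: 0.001
```

drive_tool(
  plan=[
    [[0,-0.02,0],[0,0,0]],
    [[0,-0.02,0],[0,0,0]],
    [[0,-0.02,0],[0,0,0]],
  ],
)

```text
time: 16.55
eef_pos: [494.4, -54.1, 39.2]
tcp_rot: [[0.903, 0.43, 0.004], [0.43, -0.903, -0.008], [0.0, 0.009, -1.0]]
contact_force: [8.2, -9.9, -4.1]
opening: -0.007
```

drive_tool(
  plan=[
    [[0,-0.015,0],[0,0,0]],
    [[0,-0.015,0],[0,0,0]],
    [[0,-0.015,0],[0,0,0]],
    [[0,-0.015,0],[0,0,0]],
  ],
)

```text
time: 16.95
eef_pos: [494.1, -53.4, 39.3]
tcp_rot: [[0.903, 0.43, 0.005], [0.43, -0.903, -0.009], [0.0, 0.011, -1.0]]
contact_force: [8.3, -10.6, -5.4]
opening: 0.004
```

drive_tool(
  plan=[
    [[0,0.15,0],[0,0,0]],
    [[0,0.3,0],[0,0,0]],
    [[0,0.3,-0.4],[0,0,0]],
    [[0,0.3,-0.8],[0,0,0]],
    [[0,0.3,-1.0],[0,0,0]],
    [[0,0.3,-1.0],[0,0,0]],
    [[0,0.3,-1.0],[0,0,0]],
  ],
)

```text
time: 17.65
eef_pos: [503.8, -75.6, 138.4]
tcp_rot: [[0.902, 0.431, -0.001], [0.431, -0.902, 0.001], [-0.001, -0.001, -1.0]]
contact_force: [0.2, -0.7, 0.1]
opening: 0.001
```

drive_tool(
  plan=[
    [[0,0,-0.2],[0,0,-0.39]],
    [[0,0,-0.2],[0,0,-0.39]],
    [[0,0,-0.2],[0,0,-0.39]],
    [[0,0,-0.2],[0,0,-0.39]],
    [[0,0,-0.2],[0,0,-0.39]],
    [[0,0,-0.2],[0,0,-0.39]],
    [[0,0,-0.2],[0,0,-0.39]],
    [[0,0,-0.2],[0,0,-0.39]],
    [[0,0,-0.2],[0,0,-0.39]],
    [[0,0,-0.2],[0,0,-0.39]],
  ],
)

```text
time: 18.65
eef_pos: [502.9, -75.3, 156.8]
tcp_rot: [[-0.098, 0.995, -0.004], [0.995, 0.098, 0.001], [0.002, -0.004, -1.0]]
contact_force: [-0.6, 1.5, -0.4]
opening: 0.003
```

drive_tool(
  plan=[
    [[0,0,0],[0,0,0]],
    [[0,0,0],[0,0,0]],
  ],
)

```text
time: 18.85
eef_pos: [503.9, -75.6, 158.4]
tcp_rot: [[-0.099, 0.995, -0.001], [0.995, 0.099, 0.0], [0.0, -0.001, -1.0]]
contact_force: [0.3, 0.4, 0.6]
opening: -0.002
```

Run:
```python
from h import *
s=env.sense();p=s['eef_pos'];R=s['tcp_rot'];print(p,R.round(3),s['joints'].round(1),s['contact_force'],s['time'])
C=np.array([590,4]);u=np.array([-.1,.995])
t=np.r_[C+u*195,p[2]];print("to start, tool axes",R.T@(t-p))
a=env.snapshot("scene")
for ph in(-155,-160,-165):
    r=np.radians(ph);print(ph,*[proj("scene",[590+112*np.cos(r),4+112*np.sin(r),z]) for z in (92,35)])
m=(a.max(2)<55)[200:232,235:275]
for r,row in enumerate(m): print(200+r,''.join('#' if x else '.' for x in row))
```

```text
[503.91393588 -75.61719642 158.35555266] [[-0.099  0.995 -0.001]
 [ 0.995  0.099  0.   ]
 [ 0.    -0.001 -1.   ]] [-16.1   0.2  -1.7  88.2   0.   68.2] [0.30656121 0.43789079 0.62236295] 18.85
to start, tool axes [2.65713629e+02 9.33274996e+01 2.98316343e-02]
-155 [256.5 211.1] [256.4 222.4]
-160 [253.1 211.5] [253.1 222.7]
-165 [249.7 211.6] [249.9 222.8]
200 .......................#####............
201 .......................#####............
202 ...........#..........####..............
203 ..........###############...............
204 .........##############.................
205 ..........##########....................
206 .............#..........................
207 ........................................
208 ........................................
209 ...................#....................
210 .................#####..................
211 .................#####..................
212 .................#####..................
213 .................#####..................
214 .................####...................
215 .................####...................
216 .................####...................
217 .................####...................
218 .................#####..................
219 .................####...................
220 .................####...................
221 .................####...................
222 .................####...................
223 ..................###...................
224 ........................................
225 ........................................
226 ........................................
227 ........................................
228 ........................................
229 ........................................
230 ........................................
231 ........................................
```

drive_tool(
  plan=[
    [[0.9,0.31,0],[0,0,0]],
    [[0.9,0.31,0],[0,0,0]],
    [[0.9,0.31,0],[0,0,0]],
  ],
)

```text
time: 19.2
eef_pos: [526.6, 21.4, 158.8]
tcp_rot: [[-0.105, 0.994, 0.001], [0.994, 0.105, 0.003], [0.002, 0.001, -1.0]]
contact_force: [0.6, -1.0, 0.0]
opening: 0.001
```

drive_tool(
  plan=[
    [[0.9,0.31,0],[0,0,0]],
    [[0.9,0.31,0],[0,0,0]],
    [[0.9,0.31,0],[0,0,0]],
  ],
)

```text
time: 19.5
eef_pos: [548.3, 113.8, 158.5]
tcp_rot: [[-0.105, 0.994, 0.0], [0.994, 0.105, 0.002], [0.002, 0.001, -1.0]]
contact_force: [-0.2, 0.1, 0.6]
opening: -0.006
```

drive_tool(
  plan=[
    [[0.86,0.31,0],[0,0,0]],
    [[0.86,0.31,0],[0,0,0]],
    [[0.86,0.31,0],[0,0,0]],
    [[0.86,0.31,0],[0,0,0]],
  ],
)

```text
time: 19.9
eef_pos: [570.0, 197.8, 158.5]
tcp_rot: [[-0.101, 0.995, -0.001], [0.995, 0.101, -0.001], [-0.001, -0.001, -1.0]]
contact_force: [-0.5, -0.2, -0.3]
opening: -0.002
```

drive_tool(
  plan=[
    [[0,0,0.3],[0,0,0]],
    [[0,0,0.6],[0,0,0]],
    [[0,0,0.8],[0,0,0]],
    [[0,0,0.8],[0,0,0]],
    [[0,0,0.8],[0,0,0]],
  ],
)

```text
time: 20.4
eef_pos: [569.9, 196.6, 79.1]
tcp_rot: [[-0.098, 0.995, -0.001], [0.995, 0.098, -0.001], [-0.001, -0.001, -1.0]]
contact_force: [0.4, -0.1, 0.0]
opening: 0.0
```

Run:
```python
from h import *
s=env.sense();p=s['eef_pos'];R=s['tcp_rot'];print(p,s['contact_force'],s['time'])
C=np.array([590,4]);u=np.array([-.1,.995]);print("along,across",(p[:2]-C)@u,(p[:2]-C)@[.995,.1])
a=env.snapshot("scene")
print("tip+28",proj("scene",p+[0,0,28]),"tip",proj("scene",p),"knob",proj("scene",[575.2,151.3,81]))
m=(a.max(2)<55)[155:200,180:225]
for r,row in enumerate(m): print(155+r,''.join('#' if x else '.' for x in row))
```

```text
[569.89058462 196.62656755  79.13925197] [ 0.43907058 -0.07402839  0.03355507] 20.4
along,across 193.67437625277998 -0.7462115526623745
tip+28 [188.5 171.3] tip [189.7 177.4] knob [203.8 178.6]
155 .##########..................................
156 .##########..................................
157 .##########..................................
158 .##########..................................
159 .##########..................................
160 .#########...................................
161 ....######...................................
162 .#..######...................................
163 ##########...................................
164 ##########...................................
165 #########....................................
166 #########....................................
167 ...######....................................
168 ....#####....................................
169 .....####....................................
170 .....#####...................................
171 .....#####...................................
172 .............................................
173 ..
[... 643 characters left out ...]

186 .......................####..................
187 ........................####.................
188 ........................####.................
189 .........................##..................
190 .............................................
191 .............................................
192 .............................................
193 .............................................
194 .............................................
195 .............................................
196 .............................................
197 .............................................
198 .............................................
199 .............................................
```

The tip is at pixel (187,171), which again fits TCP + 28 mm, and it lines up with the knob at column 205. I'll lower it to a tip height of about 62 and push inwards.

drive_tool(
  plan=[
    [[0,0,0.2],[0,0,0]],
    [[0,0,0.35],[0,0,0]],
    [[0,0,0.45],[0,0,0]],
    [[0,0,0.45],[0,0,0]],
    [[0,0,0.45],[0,0,0]],
  ],
)

```text
time: 20.95
eef_pos: [570.1, 198.2, 33.9]
tcp_rot: [[-0.1, 0.995, -0.0], [0.995, 0.1, -0.0], [-0.0, -0.0, -1.0]]
contact_force: [-0.2, 0.2, 0.1]
opening: 0.003
```

drive_tool(
  plan=[
    [[-0.06,0,0],[0,0,0]],
    [[-0.12,0,0],[0,0,0]],
    [[-0.18,0,0],[0,0,0]],
    [[-0.18,0,0],[0,0,0]],
  ],
)

```text
time: 21.35
eef_pos: [572.3, 179.3, 34.2]
tcp_rot: [[-0.099, 0.995, 0.001], [0.995, 0.099, -0.0], [-0.0, 0.001, -1.0]]
contact_force: [0.8, -0.4, 0.5]
opening: 0.002
```

drive_tool(
  plan=[
    [[-0.04,0,0],[0,0,0]],
    [[-0.08,0,0],[0,0,0]],
    [[-0.12,0,0],[0,0,0]],
    [[-0.12,0,0],[0,0,0]],
  ],
)

```text
time: 21.75
eef_pos: [573.1, 168.3, 33.8]
tcp_rot: [[-0.1, 0.995, -0.0], [0.995, 0.1, 0.001], [0.001, 0.0, -1.0]]
contact_force: [-0.5, 1.1, -0.2]
opening: -0.002
```

drive_tool(
  plan=[
    [[-0.03,0,0],[0,0,0]],
    [[-0.06,0,0],[0,0,0]],
    [[-0.1,0,0],[0,0,0]],
    [[-0.1,0,0],[0,0,0]],
  ],
)

```text
time: 22.15
eef_pos: [574.3, 157.9, 33.9]
tcp_rot: [[-0.1, 0.995, 0.0], [0.995, 0.1, -0.0], [-0.0, 0.0, -1.0]]
contact_force: [-0.3, 1.0, -0.2]
opening: -0.0
```

drive_tool(
  plan=[
    [[-0.04,0,0],[0,0,0]],
    [[-0.08,0,0],[0,0,0]],
    [[-0.12,0,0],[0,0,0]],
    [[-0.12,0,0],[0,0,0]],
  ],
)

```text
time: 22.55
eef_pos: [575.4, 145.7, 33.9]
tcp_rot: [[-0.099, 0.995, 0.0], [0.995, 0.099, -0.001], [-0.001, 0.0, -1.0]]
contact_force: [0.2, -0.2, -1.1]
opening: 0.002
```

drive_tool(
  plan=[
    [[-0.02,0,0],[0,0,0]],
    [[-0.03,0,0],[0,0,0]],
    [[-0.03,0,0],[0,0,0]],
  ],
)

```text
time: 22.85
eef_pos: [575.6, 143.4, 33.9]
tcp_rot: [[-0.1, 0.995, 0.0], [0.995, 0.1, -0.0], [-0.0, 0.0, -1.0]]
contact_force: [0.4, 1.3, 0.3]
opening: -0.001
```

drive_tool(
  plan=[
    [[-0.02,0,0],[0,0,0]],
    [[-0.02,0,0],[0,0,0]],
    [[-0.02,0,0],[0,0,0]],
  ],
)

```text
time: 23.15
eef_pos: [575.9, 141.4, 33.9]
tcp_rot: [[-0.1, 0.995, 0.0], [0.995, 0.1, -0.0], [-0.0, 0.0, -1.0]]
contact_force: [0.2, 1.5, 0.4]
opening: -0.004
```

Run:
```python
from h import *
s=env.sense();p=s['eef_pos'];print(p,s['contact_force'],s['time'])
a=env.snapshot("scene")
C=np.array([590,4]);u=np.array([-.1,.995])
for d in (148,132,124,116):print(d,proj("scene",np.r_[C+u*d,81]),proj("scene",np.r_[C+u*d,44]))
m=(a.max(2)<55)[165:205,190:240]
for r,row in enumerate(m): print(165+r,''.join('#' if x else '.' for x in row))
```

```text
[575.86223943 141.41934959  33.85132618] [0.18130057 1.48691575 0.36422916] 23.15
148 [203.8 178.6] [205.  186.2]
132 [208.7 179.2] [209.8 186.9]
124 [211.2 179.5] [212.3 187.2]
116 [213.7 179.9] [214.7 187.5]
165 ........#############.............................
166 ........##..#########.............................
167 ........#...#########.............................
168 ........#...########..............................
169 ............########..............................
170 ............########..............................
171 ............########..............................
172 ............########..............................
173 .............#######..............................
174 ...............####...............................
175 ...............####...............................
176 ......##....#######...............................
177 ......##....#######...............................
178 ......##...#######................................
179 ...........#######...#####........................
180 ..............####...#####........................
181 ......
[... 609 characters left out ...]
........................................
193 ...............................................#..
194 ...............................................##.
195 ...............................................##.
196 ...............................................##.
197 ...............................................##.
198 ...............................................##.
199 ..................................................
200 ..................................................
201 ..................................................
202 ..................................................
203 ..................................................
204 ..................................................
```

drive_tool(
  plan=[
    [[-0.02,0,0],[0,0,0]],
    [[-0.02,0,0],[0,0,0]],
    [[-0.02,0,0],[0,0,0]],
  ],
)

```text
time: 23.5
eef_pos: [575.9, 140.9, 33.9]
tcp_rot: [[-0.101, 0.995, -0.0], [0.995, 0.101, 0.003], [0.003, 0.0, -1.0]]
contact_force: [0.7, 6.0, -0.0]
opening: 0.001
```

drive_tool(
  plan=[
    [[-0.02,0,0],[0,0,0]],
    [[-0.02,0,0],[0,0,0]],
    [[-0.02,0,0],[0,0,0]],
  ],
)

```text
time: 23.8
eef_pos: [575.9, 140.8, 34.0]
tcp_rot: [[-0.102, 0.995, -0.0], [0.995, 0.102, 0.006], [0.006, 0.0, -1.0]]
contact_force: [0.3, 9.1, -0.1]
opening: -0.0
```

drive_tool(
  plan=[
    [[-0.02,0,0],[0,0,0]],
    [[-0.02,0,0],[0,0,0]],
    [[-0.02,0,0],[0,0,0]],
  ],
)

```text
time: 24.1
eef_pos: [575.9, 140.8, 34.0]
tcp_rot: [[-0.103, 0.995, -0.001], [0.995, 0.103, 0.01], [0.01, 0.001, -1.0]]
contact_force: [-1.1, 13.2, 0.1]
opening: -0.001
```

The bolt is at a hard stop: no motion while the force rose from 1.5 to 13 N. I'll back off, lift clear and check.

drive_tool(
  plan=[
    [[0.2,0,0],[0,0,0]],
    [[0.35,0,0],[0,0,0]],
    [[0.35,0,-0.3],[0,0,0]],
    [[0.35,0,-0.7],[0,0,0]],
    [[0.35,0,-1.0],[0,0,0]],
    [[0.35,0,-1.0],[0,0,0]],
    [[0.35,0,-1.0],[0,0,0]],
  ],
)

```text
time: 24.8
eef_pos: [573.6, 170.1, 134.9]
tcp_rot: [[-0.1, 0.995, 0.002], [0.995, 0.1, -0.001], [-0.001, 0.002, -1.0]]
contact_force: [0.5, 0.1, -0.3]
opening: 0.002
```

drive_tool(
  plan=[
    [[0.9,-0.9,0],[0,0,0]],
    [[0.9,-0.9,0],[0,0,0]],
    [[0.9,-0.9,0],[0,0,0]],
    [[0.9,-0.9,0],[0,0,0]],
    [[0.9,-0.9,0],[0,0,0]],
  ],
)

```text
time: 25.3
eef_pos: [473.2, 250.6, 132.1]
tcp_rot: [[-0.101, 0.995, -0.002], [0.995, 0.101, -0.002], [-0.002, -0.002, -1.0]]
contact_force: [1.0, -0.4, 0.4]
opening: 0.003
```

Run:
```python
from h import *
s=env.sense();p=s['eef_pos'];print(p,s['contact_force'],s['time'])
a=env.snapshot("scene")[:,:,::-1];b=env.snapshot("top")[:,:,::-1]
a=cv2.resize(a[150:240,190:300],None,fx=4,fy=4,interpolation=2);b=cv2.resize(b[170:230,205:300],None,fx=4,fy=4,interpolation=2)
b=cv2.copyMakeBorder(b[:,:352],0,a.shape[0]-b.shape[0],0,0,0)
cv2.imwrite("pics/c8.png",cv2.convertScaleAbs(np.hstack([a,b]),alpha=1.3))
```

```text
[473.2043844  250.56640125 132.08088802] [ 0.97136315 -0.37157151  0.4207355 ] 25.3
```

View pics/c8.png

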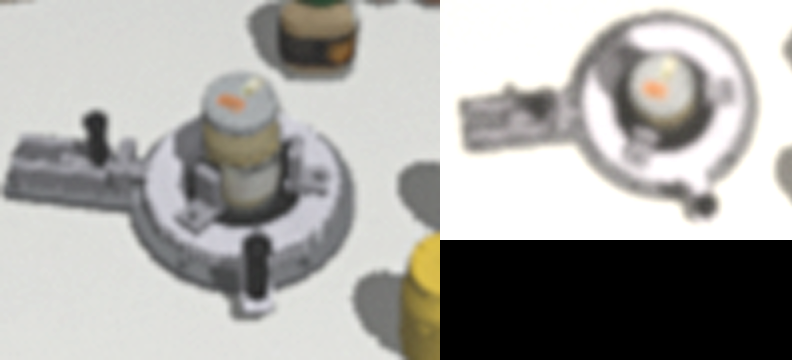

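The final picture shows the jar upright with the jaws against it. The handle, at crop (258,240), has stayed turned, and the knob head at crop (95,120), or px 213.8, matches the home position at 116 mm. The gripper is clear.

```bash
python3 -c "
from bench import env
print(env.close_job(), env.sense()['time'])"
```

```text
the job is handed in; nothing more can be done
the job is handed in; nothing more can be done
```

I turned the collar clockwise until the jaws gripped the jar, then slid the lock bolt home, and handed the job in after about 25 s of the 56 s. No verdict was reported.

- **Collar:** I pushed the handle with the shut fingers to about 1.14 rad, a camera estimate. The force on the handle rose from about 3 N to about 13.5 N against the closed jaws, and the handle stayed there after I let go.
- **Bolt:** I pushed the knob until it stopped moving while the force rose to 13 N. In the last picture it sits at about 116 mm from the clamp's centre, which is the home position.
- **Final picture:** the jar is upright with the jaws against it, and the gripper is clear of the clamp. I did not check the mug, egg box and timer in a last picture, but the arm's path stayed clear of them and I saw no unexpected contact force there.

**What disagreed:** the real fingertips sit about 28 mm higher than the reported tool position. I saw this first in the pictures. While testing it, the shut fingertips pressed down on top of the handle's head with up to about 32 N; nothing visible was disturbed. After that I corrected the heights.

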